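Put the eraser away in the push-latch drawer

ROBOT

A 6-joint arm with a two-finger parallel gripper is mounted at the origin on a cart in front of the work surface, level with it; the furniture and walls round the work are solid. World frame = base frame: x ahead of the robot, y to its left, z up, the work surface at z = 0. Lengths are in m, angles in degrees, forces in N, time in s.
With the tool pointing down it reaches from about 0.25 to 0.725 m from the base axis. Payload 9.7 kg.
Tool frame: the origin (TCP) lies midway between the tips of the shut fingers; the grasp point (between the pads) lies 19 mm behind it; z points along the fingers, y is the line along which they close (so a half turn about z gives the same grasp; the last joint's range is limited). The gripper opens to 85 mm and grips with 20 to 120 N. Pads are 22 mm wide; open, the fingers measure 114 mm over their backs; the gripper's body (76 mm by 85 mm) begins 54 mm behind the grasp point. The pads swing forward as they close: fully open they stand 13 mm farther back than shut.
Start: joints at [71.963, 4.979, 10.078, 95.1, 0, 90], TCP at [0.17, 0.523, 0.231] pointing down, gripper open.
Joint ranges: [-179.16, 179.16], [-48.56, 103.87], [-65.8, 70.77], [-126.05, 130.52], [-82.76, 87.17], [-180, 180]. Speed limits (degrees/s): [127.2, 127.2, 147.25, 180, 180, 180].

INTERFACE

Orientations are given as [roll, pitch, yaw] about the fixed x, y, z axes, in that order (R = Rz(yaw) Ry(pitch) Rx(roll)).
In Python, from workcell import bot gives the robot as it stands. The module is installed in compiled form; this text tells all that it offers.
- The arm moves only by the tool send_rows, never from a script. Its argument "moves" is one flat list of numbers, 7 for each row, row after row: the shift along the world's x, y, z normalised to -1 to 1, where 1 is 0.025 m, then the turn, a rotation vector about the world's x, y, z normalised to -1 to 1, where 1 is 0.15 rad, then the closure, from -1 (fully open) to 1 (shut), so that 0 is half open. A call has 1 to 8 rows; each row shifts and turns the commanded pose from where the row before left it; what a row does not reach is not made up. A row lasts 1/8 s, in which the tool goes at most 62.5 mm and 10.7 degrees, less where a joint would pass 70% of its speed; a pose out of reach is approached as far as the arm can. A call with a number of a shift or a turn outside -1 to 1 is refused whole. A call with a gripper value outside its range is refused whole. The fingers move at their own pace and stop on an object; "squeeze" is the grip in N (left out, the last holds). Time passes only in rows, so rows that do not move let the fingers close. It gives the time, the measured TCP pose, the force, the opening and the grip force at its end, in the units of the state.
- bot.get_obs(): the state, without advancing time (a new reading comes with each control period).
- bot.camera(name): name is "scene" or "side" or "wrist"; returns a dict with "color" (480x640x3 uint8, red, green, blue), "camera_matrix" (3x3 intrinsics, pixels), "D" ([k1, k2, p1, p2, k3] as OpenCV has them; the pictures are not rectified), "R" (3x3) and "t" (3): a world point X has camera coordinates R X + t. Camera axes: x right, y down, z forward; pixel columns grow to the right and rows downward; lengths in m; the calibration is good to about 2 mm. A picture is of the moment at which its call begins. There is no depth.
- bot.job_done(): hands the job in; it is judged then, once.
Trained networks look in the newest picture that a camera, given by its name, has taken for a name from the list of things; names that differ only in an ending like _2 or _b are one class to them, and where a whole thing is asked for, a point or a joint stands for the part that bears it (a point fixed in the world has none). Each returns a list of dicts, best first, with "p" (0 to 1); they miss things now and then, are a little off and sometimes report something else, mostly with a low value. They report only what shows in the picture. A call takes as long as a camera call.
- bot.boxes_of(camera, query): "extent" ([left, top, right, bottom] in pixels, round what is visible of it).
- bot.trace(camera, query): "region" (480x640 bool, what is visible of it) and "extent" ([left, top, right, bottom] in pixels, round what is visible of it).
- bot.landmark_of(camera, query): "pixel" ([column, row] in pixels: a listed point, or the origin of a listed thing).
The state is a dict: "time": time; "q": joint angles; "qd": joint speeds; "joint_efforts": joint torques, N m; "ee_pos": TCP position; "tcp_rot": TCP orientation; "wrist_force": force on the tool from outside, world axes, zero at the start; "torque": the same for the moment, N m; "opening": finger opening in m; "grasp_force": force on a finger pad.
Only numpy, scipy, OpenCV 4.12 (cv2) and the standard library are available. Lean on these libraries where they do the work, as an engineer would, in place of code of your own. Each camera call takes 0.05 s, during which the arm holds its last target. There are 200 camera calls.

TASK

Put the white eraser away in the little wooden drawer unit: push the drawer's front in gently until it stops and let go so that it springs out, lay the eraser flat inside the open drawer, then push the drawer back in the same way so that it catches and stays shut. Never press hard on the unit (no more than 30 N) and leave the other things on the table where they are.

Things in the scene. Friction and masses are not known exactly. Their poses are not given: they have to be found in the camera images.
- drawer_unit: Low wooden box, 150 (x, depth) x 150 (y) x 58 (z) mm, fixed to the table, with one drawer in its open front, held by a push-push catch: press the front to the stop and let go, and it springs out; push it in to the stop and let go, and it is caught. Origin: centre of its underside, on the table. Its own -x axis points out of the front (roughly at the robot), z up.
- drawer_face (a point): Centre of the drawer's flat front face (no handle): 130 mm wide (y), 36 mm high, 12 to 48 mm over the table; axes parallel to the unit's. Caught shut it lies 92 mm in front of the unit's origin, and the front, 18 mm thick, stands 17 mm proud of the box. It moves with the drawer, which springs out 95 mm and needs that way free.
- drawer (a joint): How far the drawer is out (m, along the unit's -x): 0 caught shut, 0.095 sprung out, negative when pressed in farther. The spring pushes out with 5.5 N at 0, 2 N at 0.095. The hard stop of the catch, felt as a steep rise of force above the spring's 6 N, lies 7.5 to 14 mm inward of 0, unseen and different each time; let go more than 1 mm short of it, the catch may not work. 15 N is plenty.
- drawer_in (a point): Centre of the drawer's inner floor, 23.5 mm over the table; axes parallel to the unit's. The inside is 88 (x) x 114 (y) mm and its side and back walls rise 18 mm over the floor (the front 25 mm). Fully out, all of it lies in front of the box. It moves with the drawer.
- eraser: White vinyl eraser, 22 (x) x 58 (y) x 12 (z) mm, about 22 g, lying flat. Origin: centre of its underside.
- glue_stick: Glue stick with a green cap, 24 (x) x 96 (y) x 24 (z) mm, lying on the table; a bystander. Origin: centre of its underside.
- marker: Purple marker pen, 16 x 139 (y) x 17 mm, lying on the table; a bystander. Origin: centre of its underside.
- tube_white: White paint tube, 41 x 134 (y) x 32 mm, lying on the table; a bystander. Origin: centre of its underside.

How it is judged:
By the outcome, as a careful person would: the job done as asked, in the order asked, and still so for the second after the job is handed in, with the robot touching nothing.
It also fails if it takes over 72 s, if anything falls off the work surface, if the arm or the gripper's body presses on something with over 40 N, if the wrist force passes 120 N, or if a joint passes its speed limit or range.

## Working session

There is one attempt and no reset: what is moved stays moved. The work goes in short steps, Python scripts to look and compute and a tool call to move; the robot and the scene stay as the last step left them, time stands still between calls to the robot, and variables do not carry over. Pictures are saved under pics/ and viewed, at most 10 in all, crops included, and the job is handed in when it is done.

Besides the shell and the picture viewer there is one more tool, called after ">>>" as a command line: name --argument value ..., lists and objects as JSON in quotes. send_rows: Moves the arm, as the interface text tells. Its arguments: {"type":"object","properties":{"moves":{"type":"array"},"squeeze":{"type":"number"}},"required":["moves"]}

```bash
mkdir -p pics
cat > h.py <<'E'
import numpy as np, cv2
from workcell import bot
def ray(c,px):
    u=cv2.undistortPoints(np.array([[px]],float),c["camera_matrix"],np.array(c["D"],float))[0,0]
    R=np.array(c["R"]);t=np.array(c["t"]).ravel()
    return -R.T@t, R.T@np.array([u[0],u[1],1.])
def onz(c,px,z):
    o,d=ray(c,px); return o+d*(z-o[2])/d[2]
def proj(c,X):
    R=np.array(c["R"]);t=np.array(c["t"],float)
    return cv2.projectPoints(np.array(X,float).reshape(-1,3),cv2.Rodrigues(R)[0],t,c["camera_matrix"],np.array(c["D"],float))[0][:,0]
def rect(c,reg,z):
    cn=max(cv2.findContours(reg.astype(np.uint8),cv2.RETR_EXTERNAL,cv2.CHAIN_APPROX_NONE)[0],key=len)[:,0]
    P=np.array([onz(c,p,z)[:2] for p in cn],np.float32)*1000
    return cv2.minAreaRect(P)
E
python3 - <<'E'
from h import *
np.set_printoptions(precision=3,suppress=True)
o=bot.get_obs();print({k:np.round(v,3) for k,v in o.items()})
for cam in ["scene","side"]:
    c=bot.camera(cam);cv2.imwrite(f"pics/{cam}0.png",c["color"][...,::-1])
    print(cam,"campos",-np.array(c["R"]).T@np.array(c["t"]).ravel())
    for n,z in [("drawer_unit",0),("drawer_face",.03),("drawer_in",.0235),("eraser",0),("glue_stick",0),("marker",0),("tube_white",0)]:
        l=bot.landmark_of(cam,n)[:2]
        print(n,[(np.round(a["p"],2),np.round(a["pixel"]),onz(c,a["pixel"],z)) for a in l])
        if n in("eraser","glue_stick","marker","tube_white"):
            t=bot.trace(cam,n)[:1]
            for a in t: print("   ",a["p"],a["extent"],np.round(np.hstack([np.ravel(v) for v in rect(c,a["region"],.012 if n=="eraser" else .012)]),1))
E
```

```text
{'time': np.float64(0.0), 'q': array([71.962,  5.012, 10.034, 95.099,  0.001, 90.001]), 'qd': array([-0.058,  0.042,  0.072,  0.035, -0.106,  0.098]), 'joint_efforts': array([ -0.002, -52.04 ,  46.48 ,   0.017,  -0.   ,  -0.   ]), 'ee_pos': array([0.17 , 0.523, 0.231]), 'tcp_rot': array([-179.923,   -0.001,  161.962]), 'wrist_force': array([-0.52 , -0.596,  0.409]), 'torque': array([0.014, 0.034, 0.011]), 'grasp_force': np.float64(0.0), 'opening': np.float64(0.086)}
scene campos [-0.253 -0.76   0.839]
drawer_unit [(np.float64(0.71), array([379., 265.]), array([ 0.662, -0.144,  0.   ])), (np.float64(0.22), array([228., 250.]), array([0.435, 0.214, 0.   ]))]
drawer_face [(np.float64(0.93), array([368., 281.]), array([ 0.556, -0.187,  0.03 ]))]
drawer_in [(np.float64(0.78), array([383., 267.]), array([ 0.636, -0.176,  0.023]))]
eraser [(np.float64(0.57), array([269., 226.]), array([0.595, 0.214, 0.   ])), (np.float64(0.24), array([379., 269.]), array([ 0.648, -0.157,  0.   ]))]
    0.5 [264.9, 214.5, 273.5, 226.8] [595.9 218.   72.9  24.   47.1]
glue_stick [(np.float64(0.46), array([230
[... 766 characters left out ...]
67,  0.023]))]
eraser [(np.float64(0.48), array([301., 313.]), array([0.599, 0.219, 0.   ]))]
    0.64 [290.2, 304.0, 310.9, 322.4] [599.7 229.5  60.2  25.9  54.4]
glue_stick [(np.float64(0.94), array([367., 303.]), array([0.446, 0.191, 0.   ]))]
    0.89 [359.3, 284.5, 383.2, 322.2] [440.2 201.5 115.5  27.8  65.9]
marker [(np.float64(0.66), array([343., 370.]), array([0.51 , 0.375, 0.   ])), (np.float64(0.48), array([314., 206.]), array([ 0.569, -0.217,  0.   ]))]
    0.81 [333.8, 340.6, 349.2, 397.7] [509.7 375.3  15.2 140.4   5.7]
tube_white [(np.float64(0.81), array([321., 173.]), array([ 0.545, -0.409,  0.   ]))]
    0.61 [319.3, 158.6, 329.2, 180.5] [ 542.7 -416.9   31.4  159.8    4.9]
```

View pics/scene0.png

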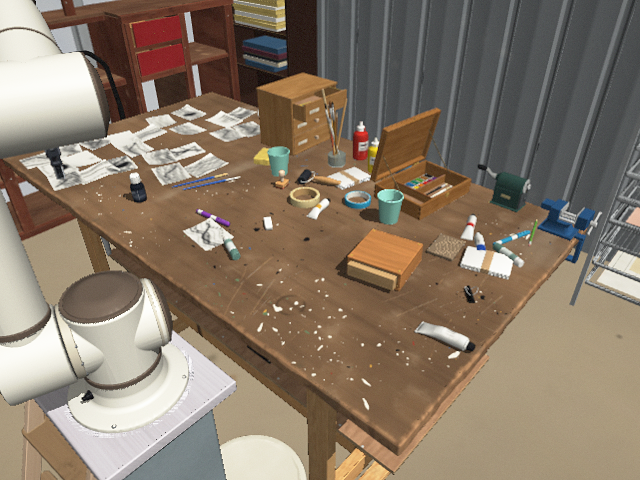

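View pics/side0.png

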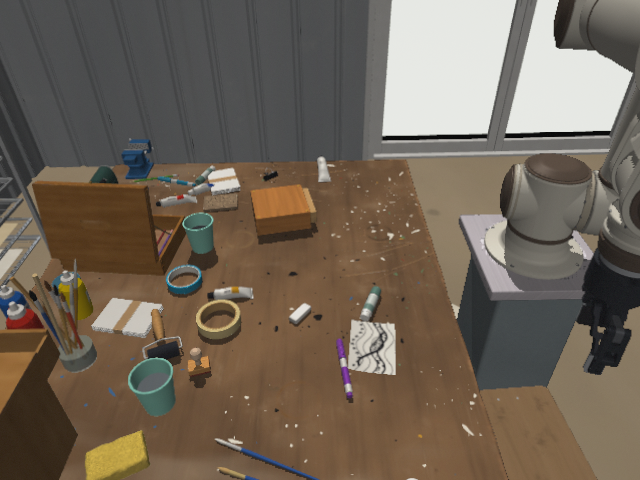

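The pictures show the wooden unit at scene (385,260) / side (283,210), facing the robot. The eraser is at scene (267,222) / side (301,314), and the way in front of the unit is free. Next I fit the unit and eraser poses to their silhouettes in both views.

```bash
cat > fit.py <<'E'
from h import *
from scipy.optimize import minimize
def box(a,b,w,h0,h1): return [(x,y,z) for x in (a,b) for y in(-w/2,w/2) for z in(h0,h1)]
UNIT=[np.array(box(-.075,.075,.15,0,.058)),np.array(box(-.092,-.07,.13,.012,.048))]
ERA=[np.array(box(-.011,.011,.058,0,.012))]
S=4
def sil(c,parts,p,off):
    cs,sn=np.cos(p[2]),np.sin(p[2]);R=np.array([[cs,-sn,0],[sn,cs,0],[0,0,1]])
    m=np.zeros((480*S,640*S),np.uint8)
    for P in parts:
        q=(proj(c,P@R.T+[p[0],p[1],0])+off+.5)*S
        cv2.fillConvexPoly(m,cv2.convexHull(q.astype(np.int32)),1)
    return m
def fit(views,parts,p0):
    M=[cv2.resize(r.astype(np.uint8),None,fx=S,fy=S,interpolation=cv2.INTER_NEAREST) for c,r in views]
    def f(p):
        s=0
        for (c,r),m in zip(views,M):
            k=sil(c,parts,p,np.zeros(2)); s+=1-(k&m).sum()/(k|m).sum()
        return s/len(views)
    best=None
    for y0 in p0[2]:
        sx=np.array([[p0[0],p0[1],y0]]*4)+np.array([[0,0,0],[.01,0,0],[0,.01,0],[0,0,.2]])
        r=minimize(f,sx[0],method="Nelder-Mead",options=dict(initial_simplex=sx,xatol=1e-4,fatol=1e-4,maxiter=120))
        if best is None or r.fun<best.fun: best=r
    return best
E
python3 - <<'E'
from fit import *
V={}
for n in ("drawer_unit","eraser"):V[n]=[]
for cam in ("scene","side"):
    c=bot.camera(cam)
    for n in V:
        t=bot.trace(cam,n)[:2]
        print(cam,n,[(round(a["p"],2),np.round(a["extent"]),a["region"].sum()) for a in t])
        if t: V[n].append((c,t[0]["region"]))
for n,parts,p0 in (("drawer_unit",UNIT,(.662,-.145,(0,.3,.6))),("eraser",ERA,(.598,.22,(0,.8,-.8,1.57)))):
    for vs in [V[n]]+[[v] for v in V[n]]:
        r=fit(vs,parts,p0);print(n,np.round(r.x[:2],4),np.degrees(r.x[2]).round(1),round(r.fun,3))
E
```

```text
scene drawer_unit [(0.62, array([343., 226., 422., 294.]), np.int64(3267))]
scene eraser [(0.62, array([265., 218., 269., 227.]), np.int64(78)), (0.43, array([345., 265., 396., 290.]), np.int64(782))]
side drawer_unit [(0.88, array([248., 185., 317., 235.]), np.int64(2624))]
side eraser [(0.66, array([286., 304., 309., 323.]), np.int64(211))]
drawer_unit [ 0.6653 -0.1599] 11.5 0.042
drawer_unit [ 0.6645 -0.1595] 13.2 0.028
drawer_unit [ 0.6663 -0.1627] 11.3 0.042
eraser [0.6027 0.2273] 139.5 0.262
eraser [0.6039 0.2284] 140.6 0.274
eraser [0.6019 0.2234] -35.2 0.237
```

>>> send_rows --moves '[0.46,-0.89,-0.1,0,0,0.44,1,0.46,-0.89,-0.1,0,0,0.44,1,0.46,-0.89,-0.1,0,0,0.44,1,0.46,-0.89,-0.1,0,0,0.44,1,0.46,-0.89,-0.1,0,0,0.44,1,0.46,-0.89,-0.1,0,0,0.44,1,0.46,-0.89,-0.1,0,0,0.44,1,0.46,-0.89,-0.1,0,0,0.44,1]' --squeeze 40

```text
time: 2.5
ee_pos: [0.2626, 0.3442, 0.2113]
tcp_rot: [180.0, 0.0, -167.7]
wrist_force: [0.6, -0.3, -0.6]
opening: 0.0002
grasp_force: 0.0
```

```bash
python3 -c "
from h import *
o=bot.get_obs();print(o['q'],o['ee_pos'],o['tcp_rot'],o['time'],o['opening'])"
```

```text
[ 5.26634639e+01 -1.13502330e+01 -7.73575895e+00  9.35939238e+01
 -2.34865693e-03  4.03160735e+01] [0.26260247 0.34424013 0.21131863] [ 1.79988495e+02  1.71888764e-02 -1.67652612e+02] 2.5 0.00015441677395642398
```

>>> send_rows --moves '[0.445,-0.888,-0.1,0,0,0,1,0.445,-0.888,-0.1,0,0,0,1,0.445,-0.888,-0.1,0,0,0,1,0.445,-0.888,-0.1,0,0,0,1,0.445,-0.888,-0.1,0,0,0,1,0.445,-0.888,-0.1,0,0,0,1,0.445,-0.888,-0.1,0,0,0,1,0.445,-0.888,-0.1,0,0,0,1]'

```text
time: 3.5
ee_pos: [0.3516, 0.1666, 0.1914]
tcp_rot: [180.0, 0.0, -167.8]
wrist_force: [-0.0, -0.2, -0.0]
opening: -0.0002
grasp_force: 0.0
```

>>> send_rows --moves '[0.445,-0.888,-0.1,0,0,0,1,0.445,-0.888,-0.1,0,0,0,1,0.445,-0.888,-0.1,0,0,0,1,0.445,-0.888,-0.1,0,0,0,1,0.445,-0.888,-0.1,0,0,0,1,0.445,-0.888,-0.1,0,0,0,1,0.445,-0.888,-0.1,0,0,0,1,0.445,-0.888,-0.1,0,0,0,1]'

```text
time: 4.5
ee_pos: [0.4406, -0.011, 0.1713]
tcp_rot: [-180.0, 0.0, -167.8]
wrist_force: [0.9, -0.7, 0.2]
opening: 0.0001
grasp_force: 0.0
```

>>> send_rows --moves '[0.445,-0.888,-0.1,0,0,0,1,0.445,-0.888,-0.1,0,0,0,1,0.445,-0.888,-0.1,0,0,0,1,0.445,-0.888,-0.1,0,0,0,1,0.445,-0.888,-0.1,0,0,0,1,0.445,-0.888,-0.1,0,0,0,1,0.445,-0.888,-0.1,0,0,0,1,0.445,-0.888,-0.1,0,0,0,1]'

```text
time: 5.5
ee_pos: [0.5296, -0.1886, 0.1512]
tcp_rot: [-180.0, 0.0, -167.8]
wrist_force: [0.8, 1.0, -0.1]
opening: 0.0003
grasp_force: 0.0
```

Run:
```python
from fit import *
o=bot.get_obs();print(o['ee_pos'],o['tcp_rot'],o['time'],o['wrist_force'])
c=bot.camera("wrist");cv2.imwrite("pics/w1.png",c["color"][...,::-1])
print(-np.array(c["R"]).T@np.array(c["t"]).ravel(), np.array(c["R"])[2])
for n,z in (("drawer_face",.03),("drawer_unit",0)):
    for a in bot.landmark_of("wrist",n)[:2]: print(n,a["p"],a["pixel"],onz(c,a["pixel"],z))
```

```text
[ 0.52962504 -0.18859923  0.15120105] [-1.79999275e+02  5.09731980e-03 -1.67788009e+02] 5.5 [ 0.81190166  1.00343218 -0.05030965]
[ 0.45049243 -0.20544559  0.29434584] [ 0.31112606  0.06697941 -0.94800545]
drawer_face 0.69 [324.4, 291.7] [ 0.57639749 -0.17685557  0.03      ]
```

View pics/w1.png

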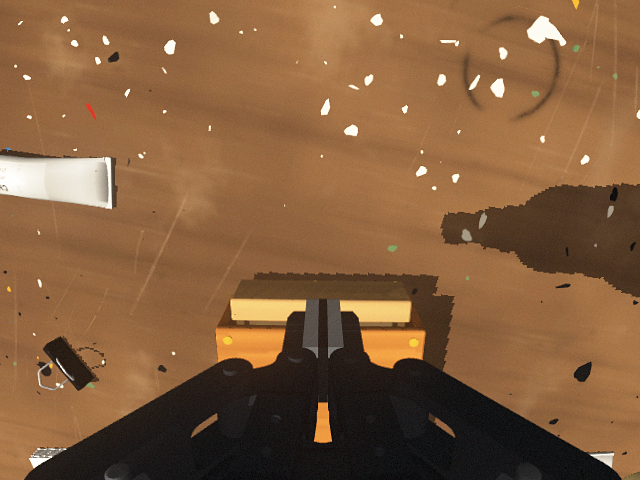

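Wrist view: the drawer front's top front edge runs from about (232,298) to (411,300), with the shut fingers just in front of it.

Run:
```python
from h import *
c=bot.camera("wrist")
a,b=onz(c,(232,298.5),.048),onz(c,(411,300),.048)
d=a-b; m=(a+b)/2
print(a,b,np.linalg.norm(d),m, np.degrees(np.arctan2(d[1],d[0])), np.degrees(np.arctan2(d[0],-d[1])))
```

```text
[ 0.58631434 -0.2416618   0.048     ] [ 0.56073089 -0.11711759  0.048     ] 0.1271447004255541 [ 0.57352262 -0.17938969  0.048     ] -78.39196851629526 11.608031483704742
```

>>> send_rows --moves '[0,0,-0.8,0,0,0,1,0,0,-0.8,0,0,0,1,0,0,-0.8,0,0,0,1,0,0,-0.8,0,0,0,1,0,0,-0.8,0,0,0,1,0,0,-0.8,0,0,0,1,0.49,0.1,0,0,0,0,1,0.49,0.1,0,0,0,0,1]'

```text
time: 6.7
ee_pos: [0.5551, -0.1824, 0.0325]
tcp_rot: [-180.0, 0.1, -167.8]
wrist_force: [0.4, 0.3, 0.6]
opening: 0.0002
grasp_force: 0.0
```

>>> send_rows --moves '[0.098,0.02,0,0,0,0,1,0.098,0.02,0,0,0,0,1,0.098,0.02,0,0,0,0,1,0,0,0,0,0,0,1]'

```text
time: 7.2
ee_pos: [0.5612, -0.1814, 0.0314]
tcp_rot: [-180.0, 0.0, -167.8]
wrist_force: [0.3, 0.1, -0.1]
opening: -0.0001
grasp_force: 0.0
```

>>> send_rows --moves '[0.098,0.02,0,0,0,0,1,0.098,0.02,0,0,0,0,1,0,0,0,0,0,0,1]'

```text
time: 7.58
ee_pos: [0.5653, -0.1805, 0.0313]
tcp_rot: [180.0, -0.1, -167.8]
wrist_force: [-5.4, -1.5, 2.4]
opening: -0.0001
grasp_force: 2.6
```

>>> send_rows --moves '[0.098,0.02,0,0,0,0,1,0.039,0.008,0,0,0,0,1,0,0,0,0,0,0,1]'

```text
time: 7.95
ee_pos: [0.5686, -0.1799, 0.0313]
tcp_rot: [180.0, -0.1, -167.8]
wrist_force: [-5.9, -1.2, 3.7]
opening: 0.0003
grasp_force: 2.7
```

>>> send_rows --moves '[0.078,0.016,0,0,0,0,1,0,0,0,0,0,0,1]'

```text
time: 8.2
ee_pos: [0.5706, -0.1795, 0.0313]
tcp_rot: [180.0, -0.1, -167.8]
wrist_force: [-5.1, -1.7, 3.0]
opening: -0.0001
grasp_force: 2.7
```

>>> send_rows --moves '[0.039,0.008,0,0,0,0,1,0,0,0,0,0,0,1]'

```text
time: 8.45
ee_pos: [0.5714, -0.1793, 0.0313]
tcp_rot: [180.0, -0.1, -167.8]
wrist_force: [-6.2, -1.0, 3.9]
opening: 0.0004
grasp_force: 3.0
```

>>> send_rows --moves '[0.039,0.008,0,0,0,0,1,0,0,0,0,0,0,1]'

```text
time: 8.7
ee_pos: [0.5723, -0.1791, 0.0313]
tcp_rot: [180.0, -0.1, -167.8]
wrist_force: [-5.5, -1.5, 2.7]
opening: -0.0002
grasp_force: 3.1
```

>>> send_rows --moves '[0.039,0.008,0,0,0,0,1,0,0,0,0,0,0,1]'

```text
time: 8.95
ee_pos: [0.5733, -0.179, 0.0313]
tcp_rot: [-180.0, -0.1, -167.8]
wrist_force: [-5.5, -1.2, 3.8]
opening: -0.0001
grasp_force: 3.1
```

>>> send_rows --moves '[0.028,0.006,0,0,0,0,1,0,0,0,0,0,0,1]'

```text
time: 9.2
ee_pos: [0.574, -0.1788, 0.0313]
tcp_rot: [180.0, -0.1, -167.8]
wrist_force: [-5.9, -0.8, 3.1]
opening: -0.0001
grasp_force: 3.2
```

>>> send_rows --moves '[0.028,0.006,0,0,0,0,1,0,0,0,0,0,0,1]'

```text
time: 9.45
ee_pos: [0.5746, -0.1786, 0.0313]
tcp_rot: [180.0, -0.1, -167.8]
wrist_force: [-6.9, -1.1, 3.1]
opening: -0.0002
grasp_force: 3.2
```

>>> send_rows --moves '[0.028,0.006,0,0,0,0,1,0,0,0,0,0,0,1]'

```text
time: 9.7
ee_pos: [0.5751, -0.1785, 0.0312]
tcp_rot: [180.0, -0.2, -167.8]
wrist_force: [-8.1, -1.5, 3.0]
opening: -0.0003
grasp_force: 3.9
```

>>> send_rows --moves '[0.028,0.006,0,0,0,0,1,0,0,0,0,0,0,1]'

```text
time: 9.95
ee_pos: [0.5754, -0.1785, 0.0313]
tcp_rot: [180.0, -0.2, -167.8]
wrist_force: [-9.8, -1.5, 5.6]
opening: 0.0001
grasp_force: 5.1
```

>>> send_rows --moves '[0.02,0.004,0,0,0,0,1,0,0,0,0,0,0,1]'

```text
time: 10.2
ee_pos: [0.5756, -0.1784, 0.0313]
tcp_rot: [180.0, -0.2, -167.8]
wrist_force: [-11.4, -2.8, 7.2]
opening: -0.0002
grasp_force: 5.9
```

>>> send_rows --moves '[0.02,0.004,0,0,0,0,1,0,0,0,0,0,0,1]'

```text
time: 10.45
ee_pos: [0.5758, -0.1784, 0.0313]
tcp_rot: [180.0, -0.3, -167.8]
wrist_force: [-13.3, -2.7, 7.3]
opening: 0.0002
grasp_force: 6.7
```

>>> send_rows --moves '[-0.78,-0.165,0,0,0,0,1,-0.98,-0.206,0,0,0,0,1,-0.98,-0.206,0,0,0,0,1,-0.98,-0.206,0,0,0,0,1,-0.98,-0.206,0,0,0,0,1,-0.78,-0.165,0,0,0,0,1,0,0,0.8,0,0,0,1,0,0,1,0,0,0,1]'

```text
time: 11.45
ee_pos: [0.4406, -0.2067, 0.0766]
tcp_rot: [180.0, -0.0, -167.8]
wrist_force: [0.3, -0.3, 0.8]
opening: -0.0
grasp_force: 0.0
```

>>> send_rows --moves '[0,0.2,1,0,0,0,1,0,0.5,1,0,0,0,1,0,0.8,1,0,0,0,1,0,1,0.8,0,0,0,1]'

```text
time: 11.95
ee_pos: [0.4413, -0.1438, 0.1725]
tcp_rot: [-180.0, 0.1, -167.8]
wrist_force: [0.2, 0.2, -0.2]
opening: -0.0002
grasp_force: 0.0
```

Run:
```python
from h import *
o=bot.get_obs();print(o['ee_pos'],o['tcp_rot'],o['time'],o['wrist_force'])
c=bot.camera("wrist");cv2.imwrite("pics/w2.png",c["color"][...,::-1])
for n,z in (("drawer_face",.03),("drawer_in",.0235)):
    for a in bot.landmark_of("wrist",n)[:2]: print(n,a["p"],a["pixel"],onz(c,a["pixel"],z))
c=bot.camera("side")
for n,z in (("drawer_face",.03),("drawer_in",.0235)):
    for a in bot.landmark_of("side",n)[:2]: print(n,a["p"],a["pixel"],onz(c,a["pixel"],z))
```

```text
[ 0.44126602 -0.14384156  0.17246979] [-1.79972690e+02  5.16683168e-02 -1.67832535e+02] 11.95 [ 0.1554341   0.2186703  -0.18835314]
drawer_face 0.7 [244.0, 257.5] [ 0.48265094 -0.19852888  0.03      ]
drawer_in 0.97 [251.6, 323.3] [ 0.54439013 -0.18418496  0.0235    ]
drawer_face 0.7 [341.2, 198.8] [ 0.48788363 -0.20491188  0.03      ]
drawer_in 0.67 [319.7, 205.5] [ 0.55119766 -0.18154729  0.0235    ]
```

View pics/w2.png

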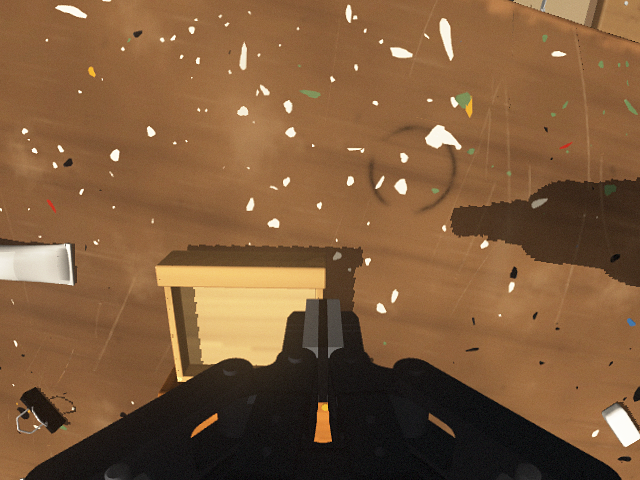

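The drawer is out: its front is near row 265 and the inner floor around (250,325), matching the expected (0.542,-0.186). The eraser shows at lower right, around (621,425).

>>> send_rows --moves '[0.3,0.83,0,0,0,0.27,-0.4,0.3,0.83,0,0,0,0.27,-0.4,0.3,0.83,0,0,0,0.27,-0.4,0.3,0.83,0,0,0,0.27,-0.4,0.3,0.83,0,0,0,0.27,-0.4,0.3,0.83,0,0,0,0.27,-0.4,0.3,0.83,0,0,0,0.27,-0.4,0.3,0.83,0,0,0,0.27,-0.4]'

```text
time: 13.25
ee_pos: [0.5012, 0.0218, 0.1702]
tcp_rot: [180.0, -0.1, -149.2]
wrist_force: [-0.2, 0.7, -0.6]
opening: 0.06
grasp_force: 0.0
```

>>> send_rows --moves '[0.3,0.83,-0.1,0,0,0.27,-0.4,0.3,0.83,-0.1,0,0,0.27,-0.4,0.3,0.83,-0.1,0,0,0.27,-0.4,0.3,0.83,-0.1,0,0,0.27,-0.4,0.3,0.83,-0.1,0,0,0.27,-0.4,0.3,0.83,-0.1,0,0,0.27,-0.4,0.3,0.83,-0.1,0,0,0.27,-0.4,0.3,0.83,-0.1,0,0,0.27,-0.4]'

```text
time: 14.25
ee_pos: [0.5616, 0.1893, 0.1511]
tcp_rot: [180.0, 0.0, -130.5]
wrist_force: [0.6, -0.0, 1.1]
opening: 0.0598
grasp_force: 0.0
```

Run:
```python
from fit import *
o=bot.get_obs();print(o['ee_pos'],o['tcp_rot'],o['time'],o['opening'])
c=bot.camera("wrist");cv2.imwrite("pics/w3.png",c["color"][...,::-1])
for a in bot.landmark_of("wrist","eraser")[:2]: print(a["p"],a["pixel"],onz(c,a["pixel"],0))
t=bot.trace("wrist","eraser")[:2]
for a in t: print(a["p"],a["extent"],a["region"].sum(),rect(c,a["region"],.006))
if t:
    r=fit([(c,t[0]["region"])],ERA,(.602,.226,(.8,-.7,0)));print(r.x,np.degrees(r.x[2]),r.fun)
```

```text
[0.56160979 0.18929866 0.15109082] [ 1.79999017e+02  7.73942173e-04 -1.30494694e+02] 14.25 0.05977150434228692
0.63 [316.6, 279.6] [0.59921408 0.22497782 0.        ]
0.84 [298.8, 246.0, 328.3, 315.1] 1765 ((601.6463623046875, 223.22195434570312), (60.977935791015625, 22.444067001342773), 52.354312896728516)
[ 0.60155355  0.22349561 -0.66022842] -37.82830171327659 0.10717566925392052
```

View pics/w3.png

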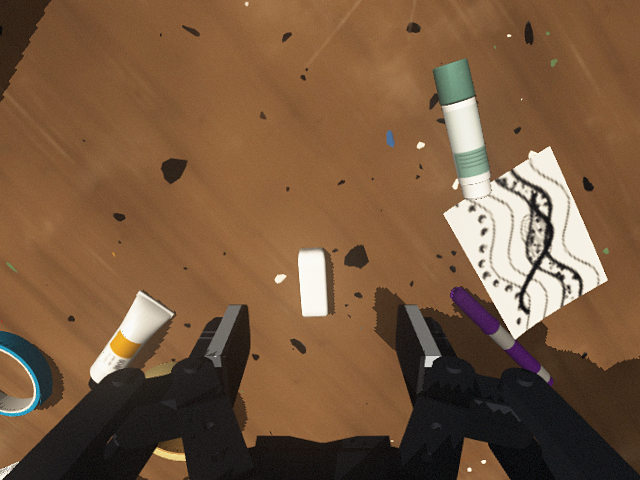

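>>> send_rows --moves '[0.8,0.68,-0.5,0,0,0.15,-0.2,0.8,0.69,-0.5,0,0,0.16,-0.1,0,0,-1,0,0,0,0,0,0,-1,0,0,0,0,0,0,-1,0,0,0,0,0,0,-1,0,0,0,0,0,0,-0.6,0,0,0,0,0,0,-0.2,0,0,0,0]'

```text
time: 15.4
ee_pos: [0.6009, 0.2217, 0.0057]
tcp_rot: [180.0, -0.0, -128.0]
wrist_force: [1.1, -0.4, 0.5]
opening: 0.043
grasp_force: 0.0
```

>>> send_rows --moves '[0,0,-0.18,0,0,0,0,0,0,0,0,0,0,0]'

```text
time: 15.65
ee_pos: [0.6014, 0.2221, 0.0022]
tcp_rot: [-180.0, 0.0, -128.0]
wrist_force: [0.4, 0.1, -0.3]
opening: 0.0425
grasp_force: 0.0
```

>>> send_rows --moves '[0,0,0,0,0,0,1,0,0,0,0,0,0,1,0,0,0,0,0,0,1,0,0,0,0,0,0,1]' --squeeze 25

```text
time: 16.15
ee_pos: [0.6015, 0.2222, 0.0025]
tcp_rot: [-180.0, 0.1, -128.0]
wrist_force: [-0.5, -0.5, 6.7]
opening: 0.0216
grasp_force: 26.7
```

>>> send_rows --moves '[0,0,0.4,0,0,0,1,0,0,1,0,0,0,1,0,0,1,0,0,0,1,0,0,1,0,0,0,1,-0.12,-0.82,0.8,0,0,-0.233,1,-0.12,-0.82,0.4,0,0,-0.233,1,-0.12,-0.82,0,0,0,-0.233,1,-0.12,-0.82,0,0,0,-0.233,1]'

```text
time: 17.15
ee_pos: [0.5885, 0.1381, 0.1159]
tcp_rot: [180.0, -0.1, -136.2]
wrist_force: [-0.6, -0.1, -0.9]
opening: 0.021
grasp_force: 26.1
```

>>> send_rows --moves '[-0.12,-0.82,0,0,0,-0.233,1,-0.12,-0.82,0,0,0,-0.233,1,-0.12,-0.82,0,0,0,-0.233,1,-0.12,-0.82,0,0,0,-0.233,1,-0.12,-0.82,0,0,0,-0.233,1,-0.12,-0.82,0,0,0,-0.233,1,-0.12,-0.82,0,0,0,-0.233,1,-0.12,-0.82,0,0,0,-0.233,1]'

```text
time: 18.15
ee_pos: [0.5649, -0.0253, 0.1168]
tcp_rot: [-180.0, 0.0, -152.2]
wrist_force: [-0.1, -0.5, 0.3]
opening: 0.0215
grasp_force: 26.0
```

>>> send_rows --moves '[-0.12,-0.82,0,0,0,-0.233,1,-0.12,-0.82,0,0,0,-0.233,1,-0.12,-0.82,0,0,0,-0.233,1,-0.12,-0.82,0,0,0,-0.233,1,-0.12,-0.82,0,0,0,-0.233,1,-0.12,-0.82,0,0,0,-0.233,1,-0.12,-0.82,0,0,0,-0.233,1,-0.12,-0.72,0,0,0,-0.233,1]'

```text
time: 19.15
ee_pos: [0.5409, -0.1868, 0.1167]
tcp_rot: [-180.0, -0.0, -168.2]
wrist_force: [0.2, 0.7, -0.3]
opening: 0.021
grasp_force: 26.0
```

Run:
```python
from h import *
o=bot.get_obs();print(o['ee_pos'],o['tcp_rot'],o['time'],o['opening'],o['grasp_force'])
c=bot.camera("wrist");cv2.imwrite("pics/w4.png",c["color"][...,::-1])
for n,z in (("drawer_face",.03),("drawer_in",.0235)):
    for a in bot.landmark_of("wrist",n)[:1]: print(n,a["p"],a["pixel"],onz(c,a["pixel"],z))
```

```text
[ 0.54092641 -0.18680755  0.11674738] [-1.79999308e+02 -8.04175812e-04 -1.68186190e+02] 19.15 0.02096306211612195 26.04684144258499
drawer_face 0.87 [322.7, 150.5] [ 0.48267137 -0.19868463  0.03      ]
drawer_in 0.86 [323.6, 246.8] [ 0.54308281 -0.18544684  0.0235    ]
```

View pics/w4.png

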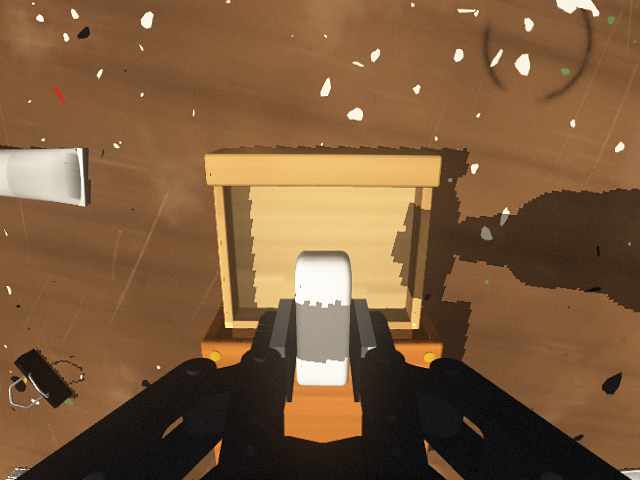

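The eraser is held lengthwise at (323,300), square to the drawer and over its floor, with both side walls clear of the fingers. Lowering now.

>>> send_rows --moves '[0.05,0.03,-0.8,0,0,0,1,0,0,-0.8,0,0,0,1,0,0,-0.8,0,0,0,1,0,0,-0.6,0,0,0,1,0,0,-0.3,0,0,0,1,0,0,-0.2,0,0,0,1,0,0,-0.04,0,0,0,1,0,0,0,0,0,0,1]'

```text
time: 20.3
ee_pos: [0.5427, -0.1848, 0.0288]
tcp_rot: [-180.0, 0.0, -168.0]
wrist_force: [-0.0, 0.1, 0.0]
opening: 0.0214
grasp_force: 26.1
```

>>> send_rows --moves '[0,0,-0.03,0,0,0,1,0,0,0,0,0,0,1]'

```text
time: 20.55
ee_pos: [0.5425, -0.1847, 0.0277]
tcp_rot: [-180.0, 0.0, -168.0]
wrist_force: [0.0, -1.1, -0.1]
opening: 0.0209
grasp_force: 26.1
```

>>> send_rows --moves '[0,0,-0.05,0,0,0,1,0,0,0,0,0,0,1]'

```text
time: 20.8
ee_pos: [0.5423, -0.1846, 0.0262]
tcp_rot: [180.0, -0.0, -168.0]
wrist_force: [0.4, 0.3, -0.2]
opening: 0.0216
grasp_force: 26.1
```

>>> send_rows --moves '[0,0,0,0,0,0,0.3,0,0,0,0,0,0,0.15,0,0,0,0,0,0,0.15,0,0,0.3,0,0,0,0.15,0,0,0.8,0,0,0,0.15,0,0,1,0,0,0,0.15,0,0,1,0,0,0,0.15,0,0,0.8,0,0,0,0.15]'

```text
time: 21.8
ee_pos: [0.5426, -0.1848, 0.1256]
tcp_rot: [-180.0, 0.1, -168.0]
wrist_force: [-0.8, 0.5, -0.7]
opening: 0.0363
grasp_force: 0.0
```

>>> send_rows --moves '[-0.9,-0.2,0.2,0,0,0,1,-0.98,-0.206,0,0,0,0,1,-0.98,-0.206,0,0,0,0,1,-0.98,-0.206,0,0,0,0,1]'

```text
time: 22.3
ee_pos: [0.4457, -0.2053, 0.1295]
tcp_rot: [-180.0, 0.0, -168.0]
wrist_force: [0.6, 0.1, -0.5]
opening: -0.0
grasp_force: 0.0
```

Run:
```python
from h import *
o=bot.get_obs();print(o['ee_pos'],o['tcp_rot'],o['time'],o['opening'],o['wrist_force'])
c=bot.camera("wrist");cv2.imwrite("pics/w5.png",c["color"][...,::-1])
for n,z in (("drawer_face",.03),("drawer_in",.0235),("eraser",.0235)):
    for a in bot.landmark_of("wrist",n)[:1]: print(n,a["p"],a["pixel"],onz(c,a["pixel"],z))
```

```text
[ 0.44570372 -0.20528865  0.12946312] [-1.79970829e+02  3.38767439e-02 -1.68036821e+02] 22.3 -3.273141698338408e-05 [ 0.55612814  0.07723268 -0.53287308]
drawer_face 0.83 [320.9, 290.2] [ 0.48161062 -0.19866778  0.03      ]
```

View pics/w5.png

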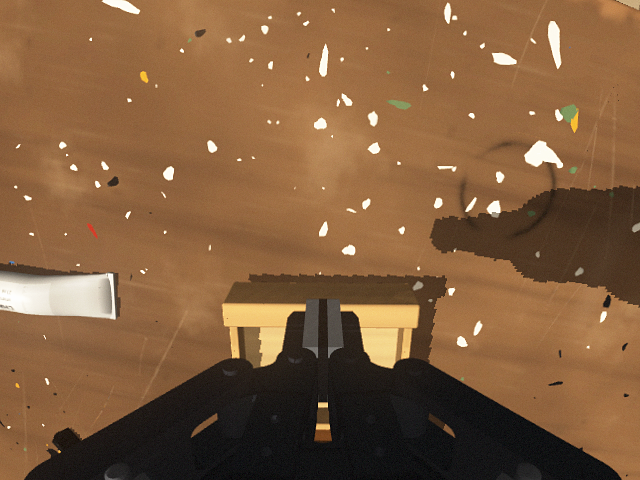

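The drawer is still out, with its top edge around row 303, but the gripper hides the eraser here. I'll check with a side crop.

Run:
```python
from h import *
c=bot.camera("side")
for a in bot.landmark_of("side","eraser")[:2]: print(a["p"],a["pixel"],onz(c,a["pixel"],.0235))
for a in bot.boxes_of("side","eraser")[:2]: print(a)
k=c["color"][150:270,230:390,::-1]
cv2.imwrite("pics/s2.png",cv2.resize(k,None,fx=4.5,fy=4.5,interpolation=cv2.INTER_CUBIC))
```

```text
0.54 [321.4, 206.4] [ 0.54633207 -0.17673772  0.0235    ]
{'extent': [311.1, 198.4, 333.0, 208.0], 'p': 0.42}
```

View pics/s2.png

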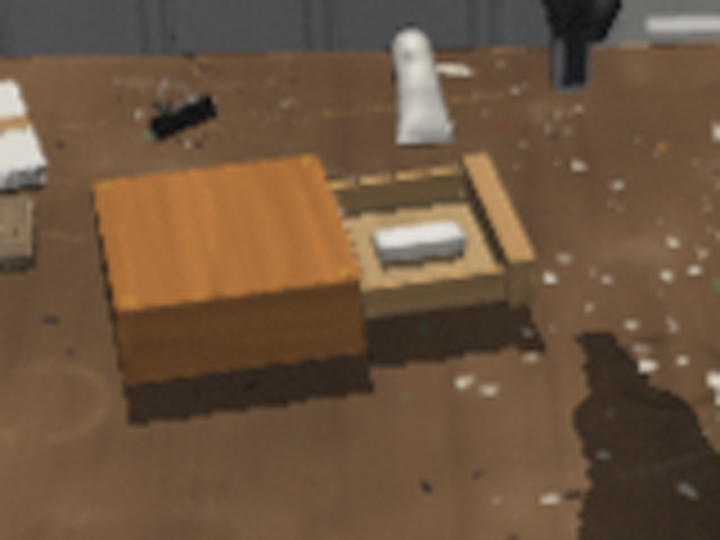

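The eraser lies flat on the drawer floor at crop (420,240). Now pushing the drawer shut.

>>> send_rows --moves '[0,0,-0.8,0,0,0,1,0,0,-0.9,0,0,0,1,0,0,-0.9,0,0,0,1,0,0,-0.8,0,0,0,1,0,0,-0.53,0,0,0,1,0.2,0.041,0,0,0,0,1,0.25,0.052,0,0,0,0,1,0.25,0.052,0,0,0,0,1]'

```text
time: 23.65
ee_pos: [0.465, -0.2016, 0.0314]
tcp_rot: [-180.0, 0.1, -168.0]
wrist_force: [-1.0, 0.9, 0.3]
opening: -0.0004
grasp_force: 0.0
```

>>> send_rows --moves '[0.2,0.041,0,0,0,0,1,0.15,0.031,0,0,0,0,1,0.15,0.031,0,0,0,0,1,0.2,0.041,0,0,0,0,1,0.25,0.052,0,0,0,0,1,0.25,0.052,0,0,0,0,1,0.25,0.052,0,0,0,0,1,0.25,0.052,0,0,0,0,1]'

```text
time: 24.65
ee_pos: [0.5068, -0.1928, 0.0305]
tcp_rot: [-180.0, -0.0, -168.1]
wrist_force: [-5.0, -3.2, 2.8]
opening: 0.0
grasp_force: 2.4
```

>>> send_rows --moves '[0.25,0.054,0,0,0,0,1,0.25,0.054,0,0,0,0,1,0.25,0.054,0,0,0,0,1,0.25,0.054,0,0,0,0,1,0.25,0.054,0,0,0,0,1,0.25,0.054,0,0,0,0,1,0.25,0.054,0,0,0,0,1,0.2,0.043,0,0,0,0,1]'

```text
time: 25.65
ee_pos: [0.5552, -0.1825, 0.0303]
tcp_rot: [-180.0, -0.1, -168.1]
wrist_force: [-5.6, -4.9, 2.6]
opening: -0.0003
grasp_force: 3.2
```

>>> send_rows --moves '[0.1,0.021,0,0,0,0,1,0.1,0.021,0,0,0,0,1,0,0,0,0,0,0,1]'

```text
time: 26.02
ee_pos: [0.5603, -0.1813, 0.0303]
tcp_rot: [-180.0, -0.0, -168.1]
wrist_force: [-3.7, -3.7, 2.1]
opening: -0.0001
grasp_force: 2.5
```

>>> send_rows --moves '[0.1,0.021,0,0,0,0,1,0.1,0.021,0,0,0,0,1,0.1,0.021,0,0,0,0,1,0.1,0.021,0,0,0,0,1,0,0,0,0,0,0,1]'

```text
time: 26.65
ee_pos: [0.5701, -0.1793, 0.0302]
tcp_rot: [-180.0, -0.1, -168.1]
wrist_force: [-4.4, -4.3, 2.0]
opening: 0.0001
grasp_force: 2.7
```

>>> send_rows --moves '[0.06,0.012,0,0,0,0,1,0.04,0.008,0,0,0,0,1,0,0,0,0,0,0,1]'

```text
time: 27.02
ee_pos: [0.5725, -0.1787, 0.0303]
tcp_rot: [-180.0, -0.1, -168.1]
wrist_force: [-4.7, -4.0, 2.8]
opening: 0.0001
grasp_force: 3.0
```

>>> send_rows --moves '[0.04,0.008,0,0,0,0,1,0,0,0,0,0,0,1]'

```text
time: 27.28
ee_pos: [0.5734, -0.1786, 0.0303]
tcp_rot: [-180.0, -0.1, -168.1]
wrist_force: [-5.1, -3.8, 2.8]
opening: 0.0004
grasp_force: 3.1
```

>>> send_rows --moves '[0.04,0.008,0,0,0,0,1,0,0,0,0,0,0,1]'

```text
time: 27.52
ee_pos: [0.5744, -0.1784, 0.0303]
tcp_rot: [-180.0, -0.1, -168.1]
wrist_force: [-6.1, -3.6, 2.7]
opening: 0.0
grasp_force: 3.1
```

>>> send_rows --moves '[0.028,0.006,0,0,0,0,1,0,0,0,0,0,0,1]'

```text
time: 27.78
ee_pos: [0.5749, -0.1783, 0.0303]
tcp_rot: [-180.0, -0.1, -168.1]
wrist_force: [-6.1, -4.5, 3.1]
opening: 0.0
grasp_force: 3.6
```

>>> send_rows --moves '[0.028,0.006,0,0,0,0,1,0,0,0,0,0,0,1]'

```text
time: 28.02
ee_pos: [0.5752, -0.1782, 0.0303]
tcp_rot: [-180.0, -0.1, -168.1]
wrist_force: [-8.1, -5.4, 4.0]
opening: 0.0
grasp_force: 4.7
```

>>> send_rows --moves '[0.03,0.006,0,0,0,0,1,0,0,0,0,0,0,1]'

```text
time: 28.28
ee_pos: [0.5755, -0.1781, 0.0303]
tcp_rot: [-180.0, -0.2, -168.1]
wrist_force: [-11.0, -4.8, 6.2]
opening: 0.0001
grasp_force: 6.0
```

>>> send_rows --moves '[0.028,0.006,0,0,0,0,1,0,0,0,0,0,0,1]'

```text
time: 28.52
ee_pos: [0.5758, -0.1781, 0.0302]
tcp_rot: [-180.0, -0.2, -168.1]
wrist_force: [-13.3, -5.6, 7.1]
opening: -0.0002
grasp_force: 7.2
```

>>> send_rows --moves '[-0.4,-0.084,0,0,0,0,1,-0.9,-0.19,0,0,0,0,1,-0.98,-0.206,0,0,0,0,1,-0.98,-0.206,0,0,0,0,1,-0.98,-0.206,0,0,0,0,1,-0.98,-0.206,0,0,0,0,1,-0.6,-0.13,0.5,0,0,0,1,0,0,1,0,0,0,1]'

```text
time: 29.52
ee_pos: [0.4312, -0.2081, 0.0686]
tcp_rot: [180.0, -0.0, -168.1]
wrist_force: [0.1, 0.1, 0.8]
opening: 0.0001
grasp_force: 0.0
```

>>> send_rows --moves '[0,0,1,0,0,0,1,0,0,1,0,0,0,1,0,0,0,0,0,0,1]'

```text
time: 29.9
ee_pos: [0.4336, -0.2086, 0.1208]
tcp_rot: [-179.9, 0.2, -168.0]
wrist_force: [0.6, -0.1, -0.6]
opening: -0.0002
grasp_force: 0.0
```

Run:
```python
from h import *
o=bot.get_obs();print(o['ee_pos'],o['time'],o['wrist_force'])
for cam in("wrist","side"):
    c=bot.camera(cam)
    for n,z in (("drawer_face",.03),("drawer_in",.0235),("tube_white",0),("glue_stick",0)):
        for a in bot.landmark_of(cam,n)[:1]: print(cam,n,a["p"],a["pixel"],onz(c,a["pixel"],z))
k=c["color"][150:270,230:390,::-1]
cv2.imwrite("pics/s3.png",cv2.resize(k,None,fx=4.5,fy=4.5,interpolation=cv2.INTER_CUBIC))
```

```text
[ 0.43359059 -0.20864442  0.12076489] 29.9 [ 0.59852875 -0.0567749  -0.60639894]
wrist drawer_face 0.66 [320.5, 420.7] [ 0.57525855 -0.1801962   0.03      ]
wrist tube_white 0.87 [31.8, 303.4] [ 0.54194279 -0.42423949  0.        ]
side drawer_face 0.69 [311.0, 204.9] [ 0.57623774 -0.17579669  0.03      ]
side tube_white 0.78 [321.7, 173.5] [ 0.54262415 -0.40467506  0.        ]
side glue_stick 0.74 [370.1, 307.0] [ 4.40052305e-01  2.03061168e-01 -1.11022302e-16]
```

View pics/s3.png

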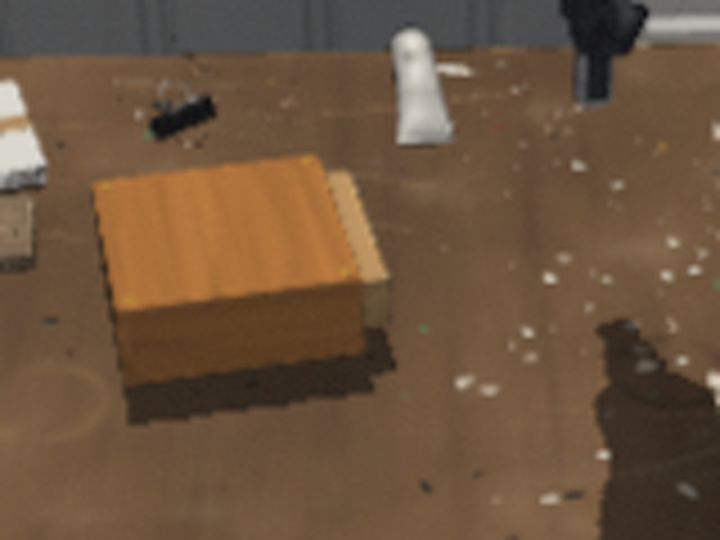

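The drawer is shut and caught: its front sits at crop (365,240), back at the original face position. The arm is clear.

```bash
python3 -c "
from workcell import bot
print(bot.job_done())"
```

```text
the job is handed in; nothing more can be done
None
```

The white eraser lies flat in the drawer, which is pushed shut and caught; presses peaked at about 16 N, nothing else was touched, and the job was handed in at about 30 s of the 72 s allowed.

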